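# Load the bench balances with their check weights

### The arm

A 7-joint arm with a two-finger parallel gripper is mounted at the origin on the work surface. World frame = base frame: x ahead of the robot, y to its left, z up, the work surface at z = 0. Lengths are in m, angles in rad, forces in N, time in s.
With the tool pointing down it reaches from about 0.425 to 0.875 m from the base axis. Payload 4.7 kg.
Tool frame: the origin (TCP) lies midway between the tips of the shut fingers; the grasp point (between the pads) lies 19 mm behind it; x points along the fingers, z is the direction in which the jaws open and shut, and the axes are right-handed (so a half turn about x gives the same grasp; the last joint's range is limited). The gripper opens to 87 mm and grips with 3 to 60 N. Pads are 19 mm wide; open, the fingers measure 117 mm over their backs; the gripper's body (75 mm by 190 mm) begins 51 mm behind the grasp point.
Start: joints at [1.231, 0.321, -0.07, 1.45, 0.023, 1.371, -0.057], TCP at [0.225, -0.61, 0.223] pointing down, gripper open.
Joint ranges: [-2.86, 2.86], [-0.3, 2.09], [-1.38, 1.24], [0.06, 2.45], [-1.56, 4.7], [0.09, 2.05], [-2.69, 2.69]. Speed limits (rad/s): [2.57, 2.57, 3.14, 3.14, 3.14, 3.14, 3.14].

### API

Orientations are given as a rotation vector (axis times angle).
In Python, from bench import ctrl, vision, close_job gives the robot as it stands. The module is installed in compiled form; this text tells all that it offers.
- The arm moves only by the tool servo_tool, never from a script. Its argument "commands" is a list that holds one entry, the list of rows, each a list of 7 numbers: the turn, a rotation vector about the tool's x, y, z in degrees, then the shift along the tool's x, y, z in mm, then the finger opening in mm, from 0 to 87. In form: [[[wx, wy, wz, x, y, z, grip], ...]]. A call has 1 to 5 rows; each row is the pose to reach, as a shift and turn from the pose commanded when the call began, along the tool's axes at that moment; what a row does not reach only later rows make up. A row lasts 1/8 s, in which the tool goes at most 62.5 mm and 10.7 degrees, less where a joint would pass 70% of its speed; a pose out of reach is approached as far as the arm can. A call with a gripper value outside its range is refused whole. The fingers move at their own pace and stop on an object; "newtons" is the grip in N (left out, the last holds). Time passes only in rows, so rows that repeat a pose let the fingers close. It gives the time, the measured TCP pose, the force and the opening at its end, in the units of the state.
- ctrl.get_state(): the state, without advancing time (a new reading comes with each control period).
- vision.get_image(name): name is "side" or "top" or "wrist"; returns the picture (420x560x3 uint8, red, green, blue); there is no depth.
- vision.camera_info(name): a dict with "fov_y" (degrees; the focal length in pixels is half the picture's height over the tangent of half this angle, whatever the lens; pixels are square), "cx", "cy" (the principal point, pixels), "pose" (4x4, takes a point from camera to world coordinates). Camera axes: x right, y down, z forward; pixel columns grow to the right and rows downward; lengths in m; the calibration is good to about 2 mm. A picture is of the moment at which its call begins: read the wrist's pose just before it. camera_info takes no time and is no camera call; for the wrist camera it gives the pose at the moment of the call.
- close_job(): hands the job in, once; it reports no verdict.
The state is a dict: "time": time; "joint_positions": joint angles; "qd": joint speeds; "joint_torque": joint torques, N m; "position": TCP position; "tool_rot": TCP orientation; "ft_force": force on the tool from outside, world axes, zero at the start; "torque": the same for the moment, N m; "grip_width": opening from 0.0 (shut) to 1.0 (fully open).
Only numpy, scipy, OpenCV 4.12 (cv2) and the standard library are available. Lean on these libraries where they do the work, as an engineer would, in place of code of your own. Each camera call takes 0.05 s, during which the arm holds its last target. There are 200 camera calls.

### The job

Get the three balances ready for the morning check: clear the sample jar off the pan where it was left and stand it in the empty bay of the sample tray, and stand each steel check weight upright in the middle of its own balance's pan: the large weight on the large pan, the medium on the medium, the small on the small. Set everything down without dropping it, and leave the moisture tin and the jar already in the tray where they are.

Things in the scene. Friction and masses are not known exactly. Their poses are not given: they have to be found in the camera images.
- weight_large_mid (a point): The large check weight (500 g): a plain upright steel cylinder 38 mm across with a narrower neck and a knob on top, 63 mm tall in all (straight body for the lowest 44 mm). The point is its centre, half-way up (31.5 mm above its foot); z points up its axis. Loose, stands on the thin dark mat in front of the balances.
- weight_medium_mid (a point): The medium check weight (200 g): a plain upright steel cylinder 28 mm across with a narrower neck and a knob on top, 46 mm tall in all (straight body for the lowest 32 mm). The point is its centre, half-way up (23.0 mm above its foot); z points up its axis. Loose, stands on the thin dark mat in front of the balances.
- weight_small_mid (a point): The small check weight (50 g): a plain upright steel cylinder 18 mm across with a narrower neck and a knob on top, 31 mm tall in all (straight body for the lowest 22 mm). The point is its centre, half-way up (15.5 mm above its foot); z points up its axis. Loose, stands on the thin dark mat in front of the balances.
- balance_large_pan (a point): The balance with the large pan: steel pan square, 145 mm by 145 mm, on a white housing (fixed; 230 mm deep, 160 mm wide, 41 mm high; all three alike). The point is the centre of the pan's top, 50 mm above the bench; z up, x away from the display, which faces the robot; the housing reaches 145 mm from the point towards the display, 85 mm the other way.
- balance_medium_pan (a point): The balance with the medium pan: steel pan round, 112 mm across, on a white housing (fixed; 230 mm deep, 160 mm wide, 41 mm high; all three alike). The point is the centre of the pan's top, 50 mm above the bench; z up, x away from the display, which faces the robot; the housing reaches 145 mm from the point towards the display, 85 mm the other way.
- balance_small_pan (a point): The balance with the small pan: steel pan round, 80 mm across, on a white housing (fixed; 230 mm deep, 160 mm wide, 41 mm high; all three alike). The point is the centre of the pan's top, 50 mm above the bench; z up, x away from the display, which faces the robot; the housing reaches 145 mm from the point towards the display, 85 mm the other way.
- jar_mid (a point): Closed sample jar, white with a black lid, 52 mm across (lid 49 mm), 74 mm tall, about 0.1 to 0.2 kg, left standing on the large pan. The point is its centre, 37 mm above its foot; z points up. Loose.
- tray_bay (a point): Empty bay of the grey sample tray, fixed beside the balances (either side). Tray 164 x 84 mm, walls 20 mm high, 4 mm thick, divided into two bays 76 mm square. The point is the centre of the empty bay's floor, 4 mm above the bench; z up, x along the row; the occupied bay is 80 mm back along -x. On the balances' other side lies the open wooden weight case (fixed, 30 mm high), not used.
- jar_stored_mid (a point): Bystander: a second jar, alike, already standing in the other bay of the tray. The point is its centre, 37 mm above its foot. Leave it there.
- tin_mid (a point): Bystander: low round aluminium moisture tin with a flat lid, no knob, 51 mm across, 30 mm tall, standing on the dark mat among the weights. The point is its centre, 15 mm above its foot. Leave it there.

How it is judged:
At the end, for the whole second after the job is handed in: Each weight stands upright and at rest on the pan of its size, its axis within 15 mm of the pan's centre; the jar stands upright and at rest on the floor of the empty bay, within 20 mm of its centre; the moisture tin and the stored jar stand within 20 mm of where they were (horizontal distance between weight_large_mid and balance_large_pan below 0.015 m and z of weight_large_mid in the frame of balance_large_pan between 0.0275 and 0.0355 m and angle between each of weight_large_mid, weight_medium_mid, weight_small_mid, jar_mid, jar_stored_mid, tin_mid's own z axis and vertical below 0.1 rad and linear speed of each of weight_large, weight_medium, weight_small, jar below 0.02 m/s and angular speed of each of weight_large, weight_medium, weight_small, jar below 0.3 rad/s and horizontal distance between weight_medium_mid and balance_medium_pan below 0.015 m and z of weight_medium_mid in the frame of balance_medium_pan between 0.019 and 0.027 m and horizontal distance between weight_small_mid and balance_small_pan below 0.015 m and z of weight_small_mid in the frame of balance_small_pan between 0.0115 and 0.0195 m and horizontal distance between jar_mid and tray_bay below 0.02 m and z of jar_mid in the frame of tray_bay between 0.033 and 0.041 m and distance of each of jar_stored_mid, tin_mid from where it was at the start of the episode below 0.02 m); the robot touches nothing.
It fails at once if the weight large is dropped or knocked over (moves faster than 0.5 m/s with no finger touching it, a fall of more than about 1 cm) (linear speed of weight_large above 0.5 m/s and contact force between the fingers and weight_large below 0.05 N).
It fails at once if the weight medium is dropped or knocked over (moves faster than 0.5 m/s with no finger touching it, a fall of more than about 1 cm) (linear speed of weight_medium above 0.5 m/s and contact force between the fingers and weight_medium below 0.05 N).
It fails at once if the weight small is dropped or knocked over (moves faster than 0.5 m/s with no finger touching it, a fall of more than about 1 cm) (linear speed of weight_small above 0.5 m/s and contact force between the fingers and weight_small below 0.05 N).
It fails at once if the jar is dropped or knocked over (moves faster than 0.5 m/s with no finger touching it, a fall of more than about 1 cm) (linear speed of jar above 0.5 m/s and contact force between the fingers and jar below 0.05 N).
It fails at once if the stored jar or the moisture tin is pushed more than 2 cm or tipped (distance of any of jar_stored_mid, tin_mid from where it was at the start of the episode above 0.02 m or angle between any of jar_stored_mid, tin_mid's own z axis and vertical above 0.35 rad).
It also fails if it takes over 109 s, if anything falls off the work surface, if the arm or the gripper's body presses on something with over 40 N, if the wrist force passes 120 N, or if a joint passes its speed limit or range.

## Working session

There is one attempt and no reset: what is moved stays moved. The work goes in short steps, Python scripts to look and compute and a tool call to move; the robot and the scene stay as the last step left them, time stands still between calls to the robot, and variables do not carry over. Pictures are saved under pics/ and viewed, about 12 in all and at most 16, crops included, and the job is handed in when it is done.

Besides the shell and the picture viewer there is one more tool, called after ">>>" by a JSON object that holds its "op" and its "data". servo_tool: Moves the arm, as the interface text tells. Its arguments: {"type":"object","properties":{"commands":{"type":"array"},"newtons":{"type":"number"}},"required":["commands"]}

```bash
mkdir -p pics
python3 - <<'E'
from bench import ctrl, vision
import cv2, numpy as np
np.set_printoptions(precision=4,suppress=True)
print(ctrl.get_state())
for n in ["side","top","wrist"]:
    i=vision.camera_info(n); print(n,i)
    im=vision.get_image(n); cv2.imwrite(f"pics/{n}0.png",im[:,:,::-1])
E
```

```text
{'time': 0.0, 'joint_positions': array([ 1.2311,  0.3218, -0.0701,  1.4517,  0.0226,  1.3708, -0.0569]), 'qd': array([ 0.    , -0.0014, -0.0001, -0.0001, -0.0018, -0.0008, -0.0001]), 'joint_torque': array([ -0.0002, -49.1292,  -0.4041, -31.2535,  -0.0639,   0.0436,
         0.0002]), 'position': array([ 0.225 , -0.6092,  0.2215]), 'tool_rot': array([ 0.9458,  1.3577, -0.9441]), 'ft_force': array([0.1056, 0.1503, 0.487 ]), 'torque': array([ 0.0185, -0.0537,  0.0311]), 'grip_width': 0.999597121241088}
side {'fov_y': 54.20646600015506, 'cx': 278.74170881058905, 'cy': 206.7054128232787, 'pose': array([[-0.9533, -0.145 ,  0.2648,  0.2841],
       [-0.3019,  0.4596, -0.8352,  0.78  ],
       [-0.0006, -0.8762, -0.482 ,  0.5364],
       [ 0.    ,  0.    ,  0.    ,  1.    ]])}
top {'fov_y': 45.570433050119256, 'cx': 278.2238801501033, 'cy': 206.6697814529843, 'pose': array([[-0.0028, -0.9952,  0.0982,  0.3865],
       [-1.    ,  0.0019, -0.0095,  0.0045],
       [ 0.0093, -0.0982, -0.9951,  1.4666],
       [ 0.    ,  0.    ,  0.    ,  1.    ]])}
wrist {'fov_y': 64.79131747015998, 'cx': 286.59150516648083, 'cy': 208.72594498471605, 'pose': array([[ 0.346 , -0.9032, -0.2541,  0.2942],
       [-0.9382, -0.3333, -0.0928, -0.5826],
       [-0.0009,  0.2705, -0.9627,  0.3838],
       [ 0.    ,  0.    ,  0.    ,  1.    ]])}
```

View pics/top0.png

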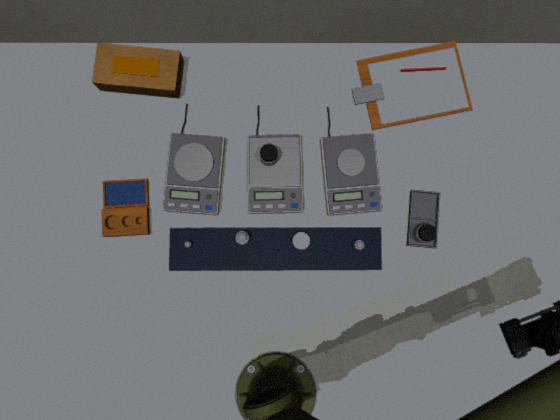

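View pics/side0.png

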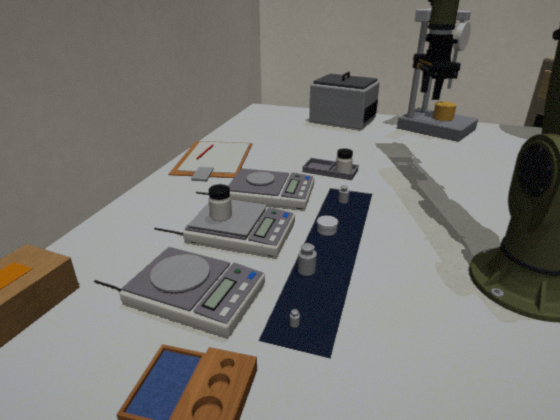

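Top view: the weights are at about (187,244) small, (242,237) large and (359,244) medium, with the tin at (301,241). The jar on the large pan is at (269,153). The tray is at (423,218), with its stored jar at (425,232), so the far bay is the empty one. Next I'll cast rays from these pixels.

```bash
cat > h.py <<'E'
import numpy as np, cv2
from bench import ctrl, vision
from scipy.spatial.transform import Rotation as R
np.set_printoptions(precision=4,suppress=True)
def ray(info,uv):
    f=210/np.tan(np.radians(info["fov_y"]/2)); P=info["pose"]
    d=P[:3,:3]@np.array([(uv[0]-info["cx"])/f,(uv[1]-info["cy"])/f,1]); return P[:3,3],d
def plane(info,uv,z):
    o,d=ray(info,uv); return o+d*(z-o[2])/d[2]
def proj(info,p):
    f=210/np.tan(np.radians(info["fov_y"]/2)); P=info["pose"]
    c=P[:3,:3].T@(np.asarray(p)-P[:3,3]); return np.array([info["cx"]+f*c[0]/c[2],info["cy"]+f*c[1]/c[2]])
E
python3 - <<'E'
from h import *
t=vision.camera_info("top"); s=vision.camera_info("side")
for n,uv,z in [("small",(187,244),.031),("large",(242,237),.063),("tin",(301,241),.03),("med",(359,244),.046),("jar",(269,153),.124),("panR_L",(193.5,161.5),.05),("panR_R",(350.5,162),.05),("sqTL",(248,135),.05),("sqTR",(302,135),.05),("sqBL",(248,186),.05),("sqBR",(302,186),.05),("storedjar",(426,232),.076),("trayTL",(410,190),.02),("trayTR",(439,191),.02),("trayBL",(407,246),.02),("trayBR",(437,248),.02)]:
    p=plane(t,uv,z); print(n,p,"r",np.hypot(p[0],p[1]).round(3),"side",proj(s,p))
im=cv2.imread("pics/top0.png")
c=im[120:280,150:450]; cv2.imwrite("pics/top_crop.png",cv2.resize(c,(800,427),interpolation=cv2.INTER_CUBIC))
E
```

```text
small [0.4213 0.2519 0.031 ] r 0.491 side [295.1766 309.2183]
large [0.4397 0.0928 0.063 ] r 0.449 side [307.623  243.8259]
tin [ 0.4291 -0.0744  0.03  ] r 0.435 side [328.1688 219.0292]
med [ 0.4197 -0.2382  0.046 ] r 0.483 side [343.9378 185.4976]
jar [0.6661 0.0163 0.124 ] r 0.666 side [220.3851 186.9694]
panR_L [0.6569 0.2336 0.05  ] r 0.697 side [179.9139 269.5393]
panR_R [ 0.655  -0.2174  0.05  ] r 0.69 side [260.3757 176.4   ]
sqTL [0.7343 0.0775 0.05  ] r 0.738 side [184.1187 223.2763]
sqTR [ 0.7342 -0.0784  0.05  ] r 0.738 side [213.7064 193.7907]
sqBL [0.5857 0.0771 0.05  ] r 0.591 side [244.5552 233.6997]
sqBR [ 0.5855 -0.0773  0.05  ] r 0.591 side [267.4831 202.0757]
storedjar [ 0.4519 -0.4208  0.076 ] r 0.617 side [344.3051 150.8014]
trayTL [ 0.5774 -0.395   0.02  ] r 0.7 side [302.3783 165.866 ]
trayTR [ 0.5743 -0.4799  0.02  ] r 0.748 side [309.6891 156.449 ]
trayBL [ 0.4142 -0.3816  0.02  ] r 0.563 side [353.0324 173.8577]
trayBR [ 0.4082 -0.4684  0.02  ] r 0.621 side [358.9467 163.5214]
```

View pics/top_crop.png

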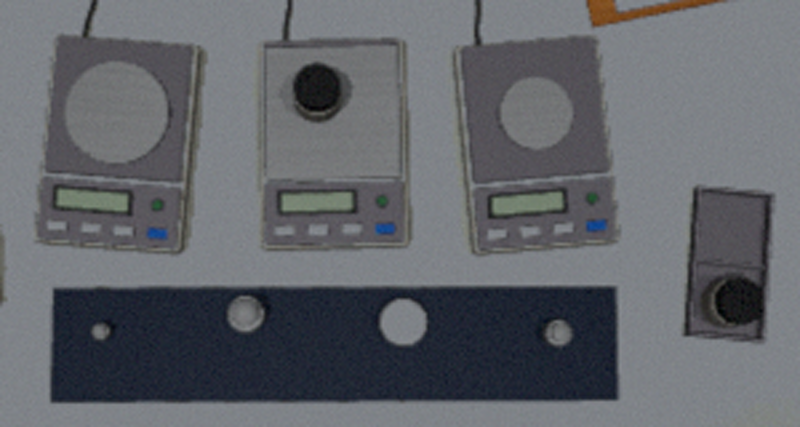

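View pics/wrist0.png

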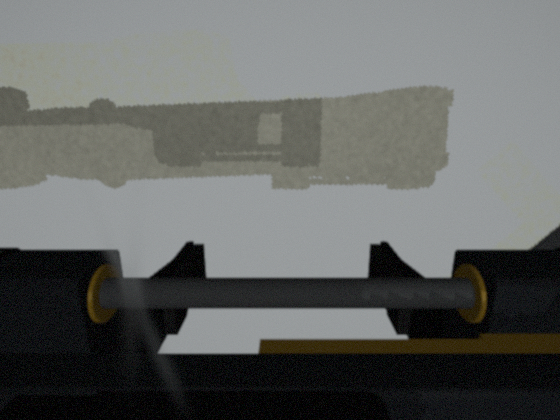

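```bash
cat > m.py <<'E'
from h import *
t=vision.camera_info("top"); im=cv2.imread("pics/top0.png")
g=cv2.cvtColor(im,cv2.COLOR_BGR2GRAY)
def blob(mask,x0,y0,x1,y1):
    m=np.zeros_like(mask); m[y0:y1,x0:x1]=mask[y0:y1,x0:x1]
    n,l,st,c=cv2.connectedComponentsWithStats(m); k=1+np.argmax(st[1:,4]); return c[k],st[k],(l==k)
gb=cv2.GaussianBlur(g,(3,3),0)
for n,b,z in [("small",(178,234,198,254),.014),("large",(230,225,254,249),.03),("tin",(288,228,314,254),.022),("med",(348,233,370,255),.022)]:
    c,st,_=blob((gb>75).astype(np.uint8),*b); print(n,c,st,plane(t,c,z),"w_mm",st[2:4]*2.8)
c,st,_=blob((gb<45).astype(np.uint8),250,135,290,172); print("jar",c,st,plane(t,c,.124))
c,st,_=blob((gb<45).astype(np.uint8),405,215,442,250); print("stored",c,st,plane(t,c,.076))
for n,b in [("panM",(172,140,216,184)),("panS",(334,146,367,178))]:
    sub=gb[b[1]:b[3],b[0]:b[2]]; th,_=cv2.threshold(sub,0,255,cv2.THRESH_OTSU)
    c,st,_=blob((gb>th).astype(np.uint8),*b); print(n,th,c,st,plane(t,c,.05))
sub=gb[128:192,242:310]; print(gb[150:152,242:312].astype(int).mean(0)); print(gb[128:216,292:296].mean(1))
print(gb[185:252,428:430].mean(1)); print(gb[203:205,402:448].mean(0))
s=ctrl.get_state(); print(R.from_rotvec(s["tool_rot"]).as_matrix()); w=vision.camera_info("wrist"); print("tcp in wrist",proj(w,s["position"]))
E
python3 m.py
```

```text
small [187. 244.] [185 242   5   5  21] [0.4217 0.2548 0.014 ] w_mm [14. 14.]
large [241.5234 237.4688] [236 231  13  13 128] [0.4396 0.0962 0.03  ] w_mm [36.4 36.4]
tin [300.7218 240.3589] [292 232  18  18 248] [ 0.4312 -0.074   0.022 ] w_mm [50.4 50.4]
med [359.0149 244.5373] [355 240   9  10  67] [ 0.4187 -0.2423  0.022 ] w_mm [25.2 28. ]
jar [268.8067 152.9454] [261 145  17  17 238] [0.6662 0.0169 0.124 ]
stored [426.8851 232.3487] [418 224  18  18 261] [ 0.4509 -0.4233  0.076 ]
panM 99.0 [193.0494 161.627 ] [ 174  143   39   38 1134] [0.6565 0.2348 0.05  ]
panS 99.0 [350.7655 161.8295] [338 149  27  27 563] [ 0.6554 -0.2182  0.05  ]
[129.5 129.5 129.5 127.  121.  115.5 108.5 104.  110.5 115.5 115.  115.
 115.5 112.5 107.  102.5  98.5  82.   53.   30.5  22.5  24.   25.5  24.5
  25.   25.5  25.   24.5  24.   24.   23.5  24.5  26.   26.   30.   47.5
  67.   75.   80.5  94.  109.5 116.  116.  115.5 115.5 116.  116.  115.5
 115.  115.5 116.  117.  117.5 116.  116.5 115.  109.  105.5 107.  107.
 112.5 124.5 130.  130.  129.5 129.  130.  130.5 130.  130. ]
[130.5  130.25 130.   130.25 
[... 691 characters left out ...]
5  81.5  82.   82.5  82.5  82.5  81.   81.5
  81.5  81.   81.5  82.   83.   82.5  82.   82.5  80.   75.5  72.   70.5
  73.5  73.   61.   41.   24.5  22.   23.5  22.   20.5  23.   23.5  20.5
  19.   22.   23.5  24.   24.   24.5  25.5  31.5  50.   73.   82.5  78.
  69.5  68.   82.  110.5 128.  129.5 130. ]
[130.5 130.  130.  131.  131.  126.5 104.   70.   60.   73.   78.5  80.5
  83.5  84.   82.5  82.5  83.   83.5  83.5  83.   81.   81.   82.   83.
  83.   82.   82.   82.5  81.5  81.   81.5  82.   80.   73.   54.5  41.5
  61.   99.5 125.  131.5 131.  131.  130.5 130.  129.  129.5]
[[-0.0006  0.9381  0.3465]
 [ 0.0013  0.3465 -0.9381]
 [-1.     -0.0001 -0.0015]]
tcp in wrist [288.8889 260.4563]
```

>>> {"op": "servo_tool", "data": {"commands": [[[10.15, 0, 0, 50, -35, 0, 87], [20.3, 0, 0, 100, -69, 0, 87], [20.3, 0, 0, 150, -103, 0, 87], [20.3, 0, 0, 200, -138, 0, 87], [20.3, 0, 0, 200, -138, 0, 87]]], "newtons": 20}}

```text
time: 0.78
position: [0.0898, -0.6541, 0.0167]
tool_rot: [1.219, 1.217, -1.213]
ft_force: [0.0, -0.4, 0.5]
grip_width: 0.998
```

I put the first shifts one column off, so the tool went down to z = 0.017 m over clear bench, with no contact force. I'll go back up before anything else.

>>> {"op": "servo_tool", "data": {"commands": [[[0, 0, 0, -60, 0, 0, 87], [0, 0, 0, -120, 0, 0, 87], [0, 0, 0, -180, 0, 0, 87], [0, 0, 0, -205, 30, -30, 87], [0, 0, 0, -205, 60, -70, 87]]]}}

```text
time: 1.4
position: [0.158, -0.5888, 0.2322]
tool_rot: [1.205, 1.201, -1.211]
ft_force: [0.2, -0.4, -0.0]
grip_width: 0.996
```

>>> {"op": "servo_tool", "data": {"commands": [[[0, 0, 0, 0, 40, -40, 87], [0, 0, 0, -5, 85, -82, 87], [0, 0, 0, -10, 128, -124, 87], [0, 0, 0, -15, 172, -166, 87], [0, 0, 0, -20, 215, -208, 87]]]}}

```text
time: 2.02
position: [0.3732, -0.3774, 0.2493]
tool_rot: [1.208, 1.207, -1.208]
ft_force: [1.0, 0.2, 0.6]
grip_width: 0.997
```

>>> {"op": "servo_tool", "data": {"commands": [[[0, 0, 0, 0, 40, -40, 87], [0, 0, 0, 0, 75, -70, 87], [0, 0, 0, 0, 75, -70, 87], [0, 0, 0, 0, 75, -70, 87]]]}}

```text
time: 2.52
position: [0.446, -0.3097, 0.2483]
tool_rot: [1.208, 1.208, -1.209]
ft_force: [0.1, -0.4, -0.4]
grip_width: 1.001
```

Run:
```python
from h import *
s=ctrl.get_state(); w=vision.camera_info("wrist"); im=vision.get_image("wrist"); cv2.imwrite("pics/w1.png",im[:,:,::-1]); np.save("w1.npy",w["pose"])
print(s["time"],s["position"],R.from_rotvec(s["tool_rot"]).as_matrix())
```

```text
2.525 [ 0.446  -0.3097  0.2483] [[ 0.0003  1.      0.0003]
 [-0.0013  0.0003 -1.    ]
 [-1.      0.0003  0.0013]]
```

View pics/w1.png

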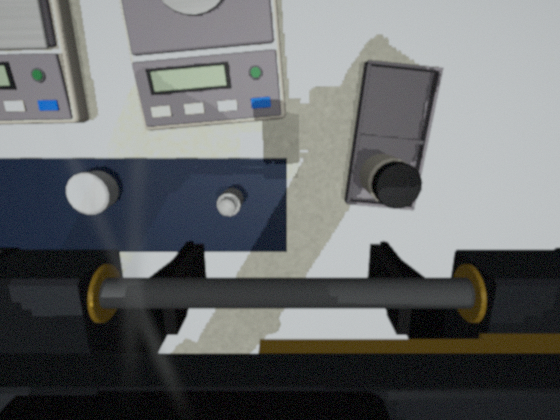

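Run:
```python
from h import *
w=vision.camera_info("wrist"); w["pose"]=np.load("w1.npy"); t=vision.camera_info("top")
for n,uv,z in [("TL",(363,61),.02),("TR",(440,68),.02),("BR",(413,208),.02),("BL",(346,203),.02),("medtop",(229,207),.046),("tin",(92,191),.03),("stored",(397,184),.078),("balBL",(148,128),.041),("balBR",(286,118),.041)]:
    print(n,plane(w,uv,z))
print("top cam")
for n,uv,z in [("TL",(411,190.1),.02),("TR",(440.2,192.4),.02),("BR",(436.5,247.9),.02),("BL",(406.9,245.3),.02),("panL",(274.3,160.8),.05),("bay",(424.6,205.4),.02)]: print(n,plane(t,uv,z))
for n,p in [("med",(.4187,-.2423,.046)),("bay",(.535,-.433,.004)),("panS",(.6554,-.2182,.05))]: print(n,proj(w,p))
```

```text
TL [ 0.5773 -0.3923  0.02  ]
TR [ 0.5702 -0.4772  0.02  ]
BR [ 0.411  -0.4639  0.02  ]
BL [ 0.4174 -0.3815  0.02  ]
medtop [ 0.4195 -0.2432  0.046 ]
tin [ 0.4348 -0.0803  0.03  ]
stored [ 0.4526 -0.4218  0.078 ]
balBL [ 0.5071 -0.1587  0.041 ]
balBR [ 0.5175 -0.3083  0.041 ]
top cam
TL [ 0.5771 -0.3979  0.02  ]
TR [ 0.5702 -0.4833  0.02  ]
BR [ 0.4085 -0.4669  0.02  ]
BL [ 0.4162 -0.3813  0.02  ]
panL [0.6587 0.0018 0.05  ]
bay [ 0.5321 -0.4363  0.02  ]
med [228.2633 207.714 ]
bay [392.4319 102.2968]
panS [189.7653 -34.3554]
```

>>> {"op": "servo_tool", "data": {"commands": [[[0, 0, 0, 0, 19, -56, 87], [0, 0, 0, 0, 38, -112, 87], [0, 0, 0, 0, 57, -168, 87], [0, 0, 0, 0, 76, -224, 87], [0, 0, 0, 0, 96, -280, 87]]]}}

```text
time: 3.2
position: [0.5422, -0.03, 0.2481]
tool_rot: [1.212, 1.206, -1.212]
ft_force: [1.2, -0.6, 1.1]
grip_width: 1.004
```

>>> {"op": "servo_tool", "data": {"commands": [[[0, 0, 0, 0, 18, -47, 87], [0, 0, 0, 0, 18, -47, 87], [0, 0, 0, 0, 18, -47, 87]]]}}

```text
time: 3.58
position: [0.5599, 0.0151, 0.2474]
tool_rot: [1.21, 1.207, -1.212]
ft_force: [0.5, -0.6, -0.0]
grip_width: 1.006
```

Run:
```python
from h import *
s=ctrl.get_state(); w=vision.camera_info("wrist"); im=vision.get_image("wrist"); cv2.imwrite("pics/w2.png",im[:,:,::-1]); np.save("w2.npy",w["pose"])
print(s["time"],s["position"]); print("pred panL,panM,panS,jar",[proj(w,p) for p in [(.6587,.0018,.05),(.6565,.2348,.05),(.6554,-.2182,.05),(.6662,.0165,.124)]])
```

```text
3.575 [0.5599 0.0151 0.2474]
pred panL,panM,panS,jar [array([299.9734,  90.3049]), array([73.0548, 93.3858]), array([513.749 ,  92.9387]), array([285.5236,  73.6944])]
```

View pics/w2.png

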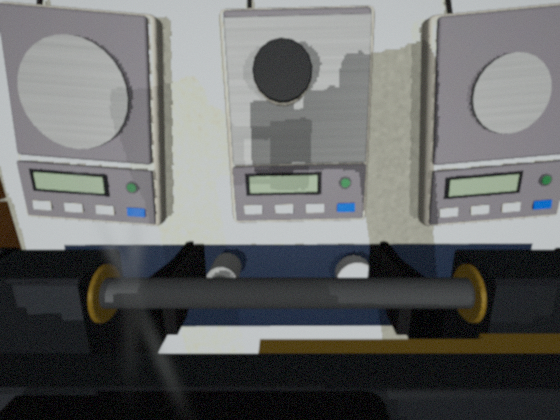

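Jar lid is at (283,70), large pan centre about (299,89), medium pan (73,91) and small pan (511,92). All fall within 2–4 px (≤3 mm) of the top-camera predictions, so I'm going for the jar.

>>> {"op": "servo_tool", "data": {"commands": [[[0, 0, 0, 0, 55, -1, 87], [0, 0, 0, 0, 107, -3, 87], [0, 0, 0, 50, 107, -3, 87], [0, 0, 0, 90, 107, -3, 87], [0, 0, 0, 120, 107, -3, 87]]]}}

```text
time: 4.25
position: [0.6661, 0.0166, 0.125]
tool_rot: [1.21, 1.208, -1.215]
ft_force: [0.4, 0.1, -0.4]
grip_width: 1.004
```

>>> {"op": "servo_tool", "data": {"commands": [[[0, 0, 0, 25, 0, 0, 87], [0, 0, 0, 51, 0, 0, 87], [0, 0, 0, 51, 0, 0, 87], [0, 0, 0, 51, 0, 0, 70], [0, 0, 0, 51, 0, 0, 60]]]}}

```text
time: 4.88
position: [0.6681, 0.0197, 0.0782]
tool_rot: [1.211, 1.206, -1.208]
ft_force: [-0.2, -1.4, 0.1]
grip_width: 0.86
```

>>> {"op": "servo_tool", "data": {"commands": [[[0, 0, 0, 0, 0, 0, 50], [0, 0, 0, 0, 0, 0, 45], [0, 0, 0, 0, 0, 0, 45], [0, 0, 0, 0, 0, 0, 45], [0, 0, 0, 0, 0, 0, 45]]], "newtons": 20}}

```text
time: 5.5
position: [0.6673, 0.0197, 0.077]
tool_rot: [1.209, 1.208, -1.21]
ft_force: [-1.5, -1.9, 3.7]
grip_width: 0.592
```

Run:
```python
from h import *
s=ctrl.get_state(); print(s)
```

```text
{'time': 5.5, 'joint_positions': array([ 0.3544,  0.5213, -0.5661,  1.5506,  0.297 ,  1.1559, -1.8433]), 'qd': array([-0.0006,  0.0005,  0.0027,  0.0003,  0.0006, -0.0005, -0.0013]), 'joint_torque': array([ -0.9573, -49.7928,  -8.5835, -26.6095,  -0.4906,  -0.5453,
        -0.0111]), 'position': array([0.6673, 0.0197, 0.077 ]), 'tool_rot': array([ 1.2095,  1.2079, -1.2096]), 'ft_force': array([-1.4773, -1.8501,  3.705 ]), 'torque': array([-0.4463,  0.2291, -0.0391]), 'grip_width': 0.591757949301163}
```

>>> {"op": "servo_tool", "data": {"commands": [[[0, 0, 0, -25, 0, 0, 45], [0, 0, 0, -70, 0, 0, 45], [0, 0, 0, -110, 0, 0, 45], [0, 0, 0, -125, -10, 40, 45], [0, 0, 0, -125, -25, 90, 45]]]}}

```text
time: 6.12
position: [0.6428, -0.0682, 0.2027]
tool_rot: [1.209, 1.21, -1.204]
ft_force: [0.6, -0.7, -1.1]
grip_width: 0.592
```

>>> {"op": "servo_tool", "data": {"commands": [[[0, 0, 0, 0, -16, 55, 45], [0, 0, 0, 0, -32, 110, 45], [0, 0, 0, 0, -48, 165, 45], [0, 0, 0, 0, -64, 220, 45], [0, 0, 0, 0, -80, 275, 45]]]}}

```text
time: 6.75
position: [0.5611, -0.3458, 0.2006]
tool_rot: [1.21, 1.211, -1.209]
ft_force: [1.3, -0.2, -1.7]
grip_width: 0.589
```

>>> {"op": "servo_tool", "data": {"commands": [[[0, 0, 0, 0, -15, 50, 45], [0, 0, 0, 0, -27, 87, 45], [0, 0, 0, 0, -27, 87, 45], [0, 0, 0, 0, -27, 87, 45]]]}}

```text
time: 7.25
position: [0.5352, -0.4303, 0.2005]
tool_rot: [1.211, 1.211, -1.208]
ft_force: [1.2, 0.8, -1.6]
grip_width: 0.588
```

Run:
```python
from h import *
s=ctrl.get_state(); w=vision.camera_info("wrist"); im=vision.get_image("wrist"); cv2.imwrite("pics/w3.png",im[:,:,::-1]); np.save("w3.npy",w["pose"])
print(s["time"],s["position"],s["tool_rot"],s["grip_width"],s["ft_force"],s["joint_positions"])
```

```text
7.25 [ 0.5352 -0.4303  0.2005] [ 1.2105  1.2114 -1.2079] 0.5878183538688881 [ 1.1832  0.8043 -1.6154] [ 0.9403  0.4418 -0.4179  1.3646  0.176   1.3735 -1.0468]
```

View pics/w3.png

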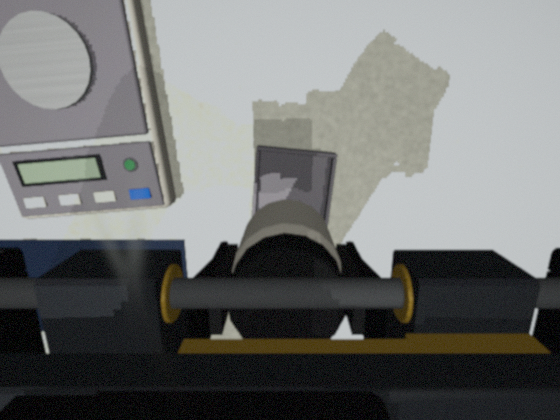

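Run:
```python
from h import *
w=vision.camera_info("wrist"); w["pose"]=np.load("w3.npy")
for uv in [(257,147),(335,153),(252,225),(326,225)]: print(plane(w,uv,.02))
print(plane(w,(42,60),.05))
```

```text
[ 0.5783 -0.3986  0.02  ]
[ 0.5722 -0.4785  0.02  ]
[ 0.4943 -0.3911  0.02  ]
[ 0.4943 -0.4718  0.02  ]
[ 0.6559 -0.2154  0.05  ]
```

>>> {"op": "servo_tool", "data": {"commands": [[[0, 0, 0, 40, -1, 4, 45], [0, 0, 0, 90, -1, 4, 45], [0, 0, 0, 130, -1, 4, 45], [0, 0, 0, 150, -1, 4, 45], [0, 0, 0, 155, -1, 4, 45]]]}}

```text
time: 7.92
position: [0.5342, -0.4344, 0.0457]
tool_rot: [1.209, 1.211, -1.208]
ft_force: [-0.0, -0.7, -1.1]
grip_width: 0.591
```

>>> {"op": "servo_tool", "data": {"commands": [[[0, 0, 0, 5, 0, 0, 45], [0, 0, 0, 10, 0, 0, 45], [0, 0, 0, 12, 0, 0, 45], [0, 0, 0, 12, 0, 0, 45]]]}}

```text
time: 8.43
position: [0.5339, -0.436, 0.0349]
tool_rot: [1.21, 1.208, -1.21]
ft_force: [1.4, -0.7, -1.5]
grip_width: 0.592
```

>>> {"op": "servo_tool", "data": {"commands": [[[0, 0, 0, 1, 0, 0, 45], [0, 0, 0, 2, 0, 0, 45], [0, 0, 0, 2, 0, 0, 45]]]}}

```text
time: 8.8
position: [0.5338, -0.4358, 0.0325]
tool_rot: [1.21, 1.209, -1.21]
ft_force: [-0.8, -0.9, -2.2]
grip_width: 0.593
```

>>> {"op": "servo_tool", "data": {"commands": [[[0, 0, 0, 1, 0, 0, 45], [0, 0, 0, 1, 0, 0, 45]]]}}

```text
time: 9.05
position: [0.5338, -0.4357, 0.0314]
tool_rot: [1.209, 1.209, -1.21]
ft_force: [-0.0, -1.3, -1.2]
grip_width: 0.592
```

>>> {"op": "servo_tool", "data": {"commands": [[[0, 0, 0, 1, 0, 0, 45], [0, 0, 0, 1, 0, 0, 45]]]}}

```text
time: 9.3
position: [0.534, -0.4358, 0.0311]
tool_rot: [1.209, 1.209, -1.21]
ft_force: [-1.1, 0.1, 1.7]
grip_width: 0.593
```

>>> {"op": "servo_tool", "data": {"commands": [[[0, 0, 0, 0.5, 0, 0, 45], [0, 0, 0, 0.5, 0, 0, 54], [0, 0, 0, 0.5, 0, 0, 62], [0, 0, 0, 0.5, 0, 0, 76], [0, 0, 0, 0.5, 0, 0, 76]]]}}

```text
time: 9.93
position: [0.5338, -0.4358, 0.0298]
tool_rot: [1.21, 1.209, -1.21]
ft_force: [-0.8, 0.3, -0.8]
grip_width: 0.834
```

>>> {"op": "servo_tool", "data": {"commands": [[[0, 0, 0, -20, 0, 0, 80], [0, 0, 0, -50, 0, 0, 80], [0, 0, 0, -90, 0, 0, 87], [0, 0, 0, -120, 0, 0, 87], [0, 0, 0, -120, 0, 0, 87]]]}}

```text
time: 10.55
position: [0.536, -0.4371, 0.1552]
tool_rot: [1.209, 1.201, -1.207]
ft_force: [0.2, 0.9, -0.4]
grip_width: 0.995
```

Run:
```python
from h import *
s=ctrl.get_state(); t=vision.camera_info("top"); im=vision.get_image("top"); cv2.imwrite("pics/t1.png",cv2.resize(im[140:260,280:460,::-1],(720,480),interpolation=cv2.INTER_CUBIC))
sd=vision.get_image("side"); cv2.imwrite("pics/s1.png",sd[:,:,::-1])
print(s["time"],s["position"],s["grip_width"],s["ft_force"],"jar lid pred top/side",proj(t,(.534,-.435,.078)),proj(vision.camera_info("side"),(.534,-.435,.078)))
```

```text
10.55 [ 0.536  -0.4371  0.1552] 0.9950936369052757 [ 0.2051  0.9185 -0.4154] jar lid pred top/side [430.3255 202.6353] [319.3356 145.8448]
```

View pics/s1.png

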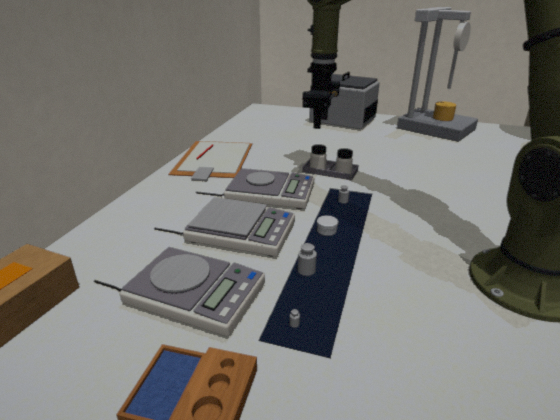

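Jar stands upright in the bay, with its lid at (318,152), close to the prediction. Next is the medium weight: I'll move above it and check from near.

>>> {"op": "servo_tool", "data": {"commands": [[[0, 0, 0, 0, -30, -50, 87], [0, 0, 0, 0, -60, -100, 87], [0, 0, 0, 0, -90, -150, 87], [0, 0, 0, 0, -117, -194, 87], [0, 0, 0, 0, -117, -194, 87]]]}}

```text
time: 11.28
position: [0.4143, -0.2383, 0.1487]
tool_rot: [1.206, 1.214, -1.21]
ft_force: [-0.6, -0.1, -0.3]
grip_width: 0.999
```

>>> {"op": "servo_tool", "data": {"commands": [[[0, 0, 0, 0, 0, 0, 87], [0, 0, 0, 0, 0, 0, 87]]]}}

```text
time: 11.52
position: [0.4173, -0.2427, 0.1498]
tool_rot: [1.211, 1.209, -1.21]
ft_force: [0.3, -0.4, -0.0]
grip_width: 1.001
```

```bash
cat > look.py <<'E'
import sys
from h import *
# blob on dark mat near predicted point; args: name x y ztop ; prints measured top centre
def look(tag,p):
    s=ctrl.get_state(); w=vision.camera_info("wrist"); im=vision.get_image("wrist"); cv2.imwrite(f"pics/{tag}.png",im[:,:,::-1])
    c=proj(w,p); print(s["time"],s["position"],s["tool_rot"],"pred",c)
    u,v=c.astype(int); sub=im[max(v-45,0):v+45,max(u-60,0):u+60]
    cv2.imwrite(f"pics/{tag}_c.png",cv2.resize(sub[:,:,::-1],None,fx=4,fy=4)); return w,im,(max(u-60,0),max(v-45,0))
if __name__=="__main__":
    look(sys.argv[1],[float(a) for a in sys.argv[2:5]])
E
python3 look.py w4 .419 -.243 .046
```

```text
11.525 [ 0.4173 -0.2427  0.1498] [ 1.2109  1.2087 -1.2101] pred [288.3788 205.6136]
```

View pics/w4_c.png

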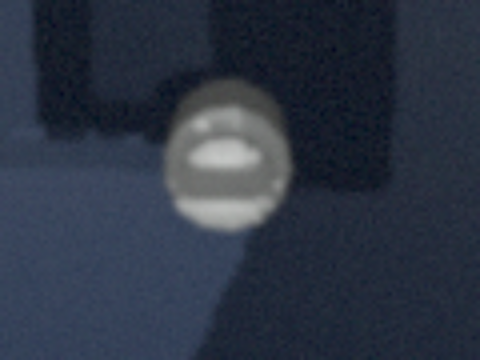

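Run:
```python
from h import *
w=vision.camera_info("wrist"); print(plane(w,(285.2,195.2),.001),plane(w,(285.2,202),.04))
```

```text
[ 0.4173 -0.24    0.001 ] [ 0.4206 -0.2402  0.04  ]
```

>>> {"op": "servo_tool", "data": {"commands": [[[0, 0, 0, 35, 1.5, -1.5, 87], [0, 0, 0, 80, 1.5, -1.5, 80], [0, 0, 0, 115, 1.5, -1.5, 70], [0, 0, 0, 130, 1.5, -1.5, 60], [0, 0, 0, 135, 1.5, -1.5, 60]]]}}

```text
time: 12.2
position: [0.4186, -0.2404, 0.0145]
tool_rot: [1.21, 1.21, -1.21]
ft_force: [0.4, 0.1, 0.5]
grip_width: 0.717
```

>>> {"op": "servo_tool", "data": {"commands": [[[0, 0, 0, 4, 0, 0, 60], [0, 0, 0, 8, 0, 0, 60], [0, 0, 0, 8, 0, 0, 50], [0, 0, 0, 8, 0, 0, 40], [0, 0, 0, 8, 0, 0, 34]]]}}

```text
time: 12.82
position: [0.4186, -0.2404, 0.0073]
tool_rot: [1.209, 1.208, -1.21]
ft_force: [0.5, -0.5, -0.8]
grip_width: 0.445
```

>>> {"op": "servo_tool", "data": {"commands": [[[0, 0, 0, 0, 0, 0, 28], [0, 0, 0, 0, 0, 0, 22], [0, 0, 0, 0, 0, 0, 22], [0, 0, 0, 0, 0, 0, 22], [0, 0, 0, 0, 0, 0, 22]]], "newtons": 25}}

```text
time: 13.45
position: [0.4185, -0.2404, 0.0072]
tool_rot: [1.209, 1.209, -1.21]
ft_force: [-0.1, -0.4, 0.9]
grip_width: 0.311
```

>>> {"op": "servo_tool", "data": {"commands": [[[0, 0, 0, -20, 0, 0, 22], [0, 0, 0, -60, 0, 0, 22], [0, 0, 0, -105, 0, 0, 22], [0, 0, 0, -135, 15, -30, 22], [0, 0, 0, -140, 40, -80, 22]]]}}

```text
time: 14.08
position: [0.4595, -0.1618, 0.1491]
tool_rot: [1.213, 1.202, -1.212]
ft_force: [0.8, 0.1, -2.0]
grip_width: 0.317
```

>>> {"op": "servo_tool", "data": {"commands": [[[0, 0, 0, 0, 27, -53, 22], [0, 0, 0, 0, 53, -106, 22], [0, 0, 0, 0, 80, -159, 22], [0, 0, 0, 0, 106, -212, 22], [0, 0, 0, 0, 133, -265, 22]]]}}

```text
time: 14.7
position: [0.5918, 0.106, 0.1463]
tool_rot: [1.209, 1.209, -1.211]
ft_force: [1.2, -1.1, -1.0]
grip_width: 0.313
```

>>> {"op": "servo_tool", "data": {"commands": [[[0, 0, 0, 0, 25, -50, 22], [0, 0, 0, 0, 50, -100, 22], [0, 0, 0, 0, 65, -130, 22], [0, 0, 0, 0, 65, -130, 22], [0, 0, 0, 0, 65, -130, 22]]]}}

```text
time: 15.32
position: [0.6562, 0.2334, 0.146]
tool_rot: [1.208, 1.209, -1.212]
ft_force: [0.5, -0.4, -2.6]
grip_width: 0.311
```

```bash
python3 look.py w5 .6565 .235 .05
python3 - <<'E'
from h import *
s=ctrl.get_state(); print(s["grip_width"],s["ft_force"],s["joint_positions"])
E
```

```text
15.325 [0.6562 0.2334 0.146 ] [ 1.2078  1.2088 -1.212 ] pred [285.8566 209.6508]
0.3155623085181437 [-0.5911 -1.262  -0.3423] [ 0.1393  0.5729 -0.7544  1.394   0.3934  1.3293 -2.2017]
```

View pics/w5.png

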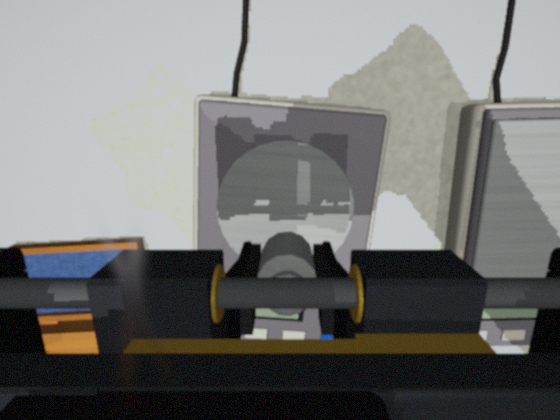

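Pan circle centre is near (285,207) against a prediction of (286,210), so the aim is about 2 mm off. I'll correct it and lower.

>>> {"op": "servo_tool", "data": {"commands": [[[0, 0, 0, 25, 2, -2, 22], [0, 0, 0, 55, 2, -2, 22], [0, 0, 0, 75, 2, -2, 22], [0, 0, 0, 84, 2, -2, 22], [0, 0, 0, 86, 2, -2, 22]]]}}

```text
time: 16.0
position: [0.6588, 0.2362, 0.061]
tool_rot: [1.21, 1.209, -1.21]
ft_force: [0.3, 0.8, -2.0]
grip_width: 0.31
```

>>> {"op": "servo_tool", "data": {"commands": [[[0, 0, 0, 1, 0, 0, 22], [0, 0, 0, 1, 0, 0, 22]]]}}

```text
time: 16.25
position: [0.6592, 0.237, 0.0609]
tool_rot: [1.21, 1.208, -1.208]
ft_force: [-0.3, -0.3, -2.3]
grip_width: 0.314
```

>>> {"op": "servo_tool", "data": {"commands": [[[0, 0, 0, 1, 0, 0, 22], [0, 0, 0, 1, 0, 0, 22]]]}}

```text
time: 16.5
position: [0.6587, 0.2367, 0.0592]
tool_rot: [1.21, 1.209, -1.209]
ft_force: [-1.0, 0.1, -1.6]
grip_width: 0.312
```

>>> {"op": "servo_tool", "data": {"commands": [[[0, 0, 0, 1, 0, 0, 22], [0, 0, 0, 1, 0, 0, 22]]]}}

```text
time: 16.75
position: [0.6586, 0.2366, 0.0579]
tool_rot: [1.209, 1.209, -1.21]
ft_force: [0.1, 0.4, -2.1]
grip_width: 0.307
```

>>> {"op": "servo_tool", "data": {"commands": [[[0, 0, 0, 1, 0, 0, 22], [0, 0, 0, 1, 0, 0, 22]]]}}

```text
time: 17.0
position: [0.6587, 0.2367, 0.0573]
tool_rot: [1.21, 1.209, -1.209]
ft_force: [-0.6, -0.4, -0.4]
grip_width: 0.312
```

>>> {"op": "servo_tool", "data": {"commands": [[[0, 0, 0, 0.7, 0, 0, 22], [0, 0, 0, 0.7, 0, 0, 22]]]}}

```text
time: 17.25
position: [0.6588, 0.2367, 0.0572]
tool_rot: [1.21, 1.208, -1.209]
ft_force: [-2.9, -1.9, 5.8]
grip_width: 0.313
```

>>> {"op": "servo_tool", "data": {"commands": [[[0, 0, 0, 0, 0, 0, 28], [0, 0, 0, 0, 0, 0, 34], [0, 0, 0, 0, 0, 0, 44], [0, 0, 0, 0, 0, 0, 60], [0, 0, 0, 0, 0, 0, 60]]]}}

```text
time: 17.88
position: [0.6586, 0.2366, 0.0561]
tool_rot: [1.209, 1.209, -1.21]
ft_force: [0.3, 0.4, -0.8]
grip_width: 0.635
```

>>> {"op": "servo_tool", "data": {"commands": [[[0, 0, 0, -20, 0, 0, 60], [0, 0, 0, -50, 0, 0, 65], [0, 0, 0, -90, 0, 0, 80], [0, 0, 0, -100, -10, 0, 87], [0, 0, 0, -100, -40, 0, 87]]]}}

```text
time: 18.5
position: [0.6194, 0.2368, 0.158]
tool_rot: [1.213, 1.207, -1.208]
ft_force: [-0.1, -0.3, 0.1]
grip_width: 0.966
```

```bash
python3 look.py w6 .6587 .2367 .096
```

```text
18.5 [0.6194 0.2368 0.158 ] [ 1.2128  1.2072 -1.2079] pred [288.4364 168.662 ]
```

View pics/w6.png

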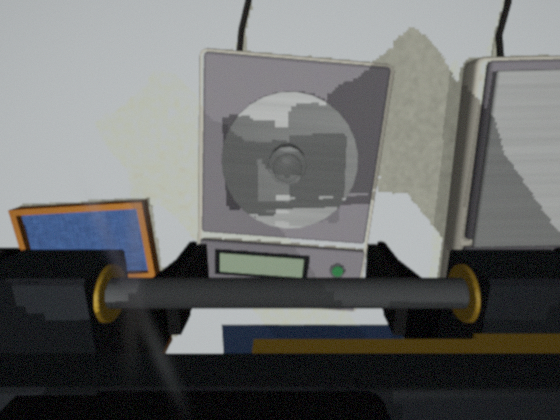

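Medium weight stands centred on its pan: foot about (288,160), pan centre (289.5,160). Now the large weight.

>>> {"op": "servo_tool", "data": {"commands": [[[0, 0, 0, 0, -38, 30, 87], [0, 0, 0, 0, -80, 62, 87], [0, 0, 0, 0, -122, 95, 87], [0, 0, 0, 0, -164, 128, 87], [0, 0, 0, 0, -180, 142, 87]]]}}

```text
time: 19.18
position: [0.4358, 0.0925, 0.1556]
tool_rot: [1.208, 1.206, -1.214]
ft_force: [0.7, -0.2, -0.0]
grip_width: 1.0
```

>>> {"op": "servo_tool", "data": {"commands": [[[0, 0, 0, 0, 0, 0, 87], [0, 0, 0, 0, 0, 0, 87]]]}}

```text
time: 19.42
position: [0.4391, 0.0955, 0.1566]
tool_rot: [1.21, 1.209, -1.208]
ft_force: [-0.5, 0.2, -0.4]
grip_width: 0.997
```

Run:
```python
from look import *
w,im,(u0,v0)=look("w7",[.4396,.0945,.063]); 
g=cv2.GaussianBlur(cv2.cvtColor(im,cv2.COLOR_RGB2GRAY),(3,3),0)
# steel: low saturation vs blue mat
hsv=cv2.cvtColor(im,cv2.COLOR_RGB2HSV); m=((hsv[...,1]<60)&(hsv[...,2]>50)).astype(np.uint8); m[240:]=0
n,l,st,c=cv2.connectedComponentsWithStats(m)
for k in range(1,n):
    if st[k,4]>100: print(st[k],c[k])
print("foot pred",proj(w,(.4396,.0945,.001)))
```

```text
19.425 [0.4391 0.0955 0.1566] [ 1.2096  1.2087 -1.2082] pred [289.3084 210.5895]
[    0     0   560   240 95697] [265.2398  88.7164]
[ 264  174   46   53 1868] [286.7291 200.7677]
[ 433  178   69   59 3098] [467.2966 206.2189]
[107 200  33  27 606] [122.9224 213.731 ]
foot pred [288.7866 193.2991]
```

View pics/w7.png

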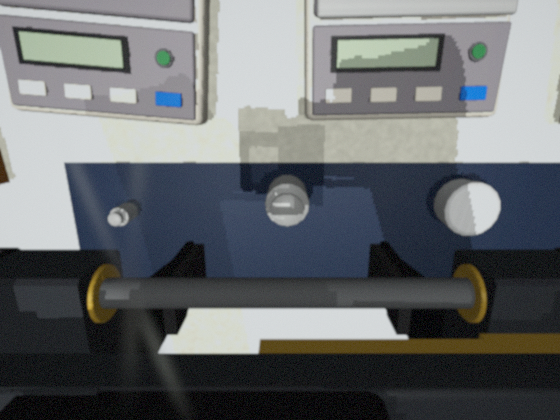

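>>> {"op": "servo_tool", "data": {"commands": [[[0, 0, 0, 35, 0, 0, 87], [0, 0, 0, 80, 0, 0, 87], [0, 0, 0, 120, 0, 0, 80], [0, 0, 0, 136, 0, 0, 70], [0, 0, 0, 140, 0, 0, 70]]]}}

```text
time: 20.1
position: [0.4386, 0.0957, 0.0158]
tool_rot: [1.209, 1.212, -1.209]
ft_force: [0.2, 1.0, 0.1]
grip_width: 0.828
```

>>> {"op": "servo_tool", "data": {"commands": [[[0, 0, 0, 4, 0, 0, 65], [0, 0, 0, 7, 0, 0, 60], [0, 0, 0, 7, 0, 0, 54], [0, 0, 0, 7, 0, 0, 48], [0, 0, 0, 7, 0, 0, 43]]]}}

```text
time: 20.72
position: [0.4388, 0.0946, 0.0096]
tool_rot: [1.21, 1.208, -1.209]
ft_force: [0.5, 0.5, -0.2]
grip_width: 0.53
```

>>> {"op": "servo_tool", "data": {"commands": [[[0, 0, 0, 0, 0, 0, 38], [0, 0, 0, 0, 0, 0, 32], [0, 0, 0, 0, 0, 0, 32], [0, 0, 0, 0, 0, 0, 32], [0, 0, 0, 0, 0, 0, 32]]], "newtons": 35}}

```text
time: 21.35
position: [0.4387, 0.0951, 0.0094]
tool_rot: [1.21, 1.209, -1.209]
ft_force: [-0.3, 1.9, 1.0]
grip_width: 0.421
```

>>> {"op": "servo_tool", "data": {"commands": [[[0, 0, 0, -15, 0, 0, 32], [0, 0, 0, -50, 0, 0, 32], [0, 0, 0, -95, 0, 0, 32], [0, 0, 0, -115, 25, 12, 32], [0, 0, 0, -115, 65, 28, 32]]]}}

```text
time: 21.98
position: [0.5047, 0.066, 0.127]
tool_rot: [1.208, 1.204, -1.208]
ft_force: [-0.2, 0.1, -4.2]
grip_width: 0.426
```

>>> {"op": "servo_tool", "data": {"commands": [[[0, 0, 0, 0, 45, 19, 32], [0, 0, 0, 0, 90, 38, 32], [0, 0, 0, 0, 130, 55, 32], [0, 0, 0, 0, 155, 65, 32], [0, 0, 0, 0, 155, 65, 32]]]}}

```text
time: 22.6
position: [0.6592, -0.001, 0.1234]
tool_rot: [1.211, 1.209, -1.213]
ft_force: [-0.7, 1.2, -3.9]
grip_width: 0.425
```

>>> {"op": "servo_tool", "data": {"commands": [[[0, 0, 0, 0, 0, 0, 32], [0, 0, 0, 0, 0, 0, 32]]]}}

```text
time: 22.85
position: [0.6575, 0.0021, 0.1245]
tool_rot: [1.208, 1.21, -1.21]
ft_force: [-0.0, -0.4, -5.2]
grip_width: 0.423
```

```bash
python3 look.py w8 .659 .002 .05
```

```text
22.85 [0.6575 0.0021 0.1245] [ 1.208   1.2098 -1.2096] pred [288.2762 216.1356]
```

View pics/w8.png

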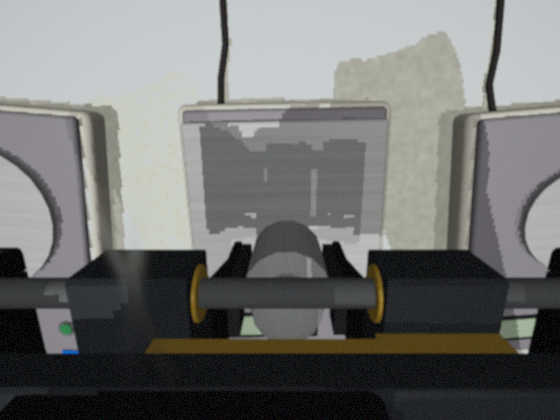

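Run:
```python
from h import *
w=vision.camera_info("wrist")
for uv in [(184,121),(386,121),(192,235),(384,235)]: print(plane(w,uv,.05))
```

```text
[0.728  0.0741 0.05  ]
[ 0.728  -0.0656  0.05  ]
[0.6442 0.075  0.05  ]
[ 0.6442 -0.0709  0.05  ]
```

>>> {"op": "servo_tool", "data": {"commands": [[[0, 0, 0, 20, 0, 0, 32], [0, 0, 0, 45, 0, 0, 32], [0, 0, 0, 58, 0, 0, 32], [0, 0, 0, 62, 0, 0, 32], [0, 0, 0, 62, 0, 0, 32]]]}}

```text
time: 23.52
position: [0.6587, 0.0018, 0.0624]
tool_rot: [1.21, 1.209, -1.209]
ft_force: [0.3, -0.3, -4.8]
grip_width: 0.424
```

>>> {"op": "servo_tool", "data": {"commands": [[[0, 0, 0, 1, 0, 0, 32], [0, 0, 0, 2, 0, 0, 32], [0, 0, 0, 2, 0, 0, 32]]]}}

```text
time: 23.9
position: [0.6587, 0.0016, 0.0606]
tool_rot: [1.21, 1.209, -1.209]
ft_force: [-0.5, 0.2, -4.5]
grip_width: 0.427
```

>>> {"op": "servo_tool", "data": {"commands": [[[0, 0, 0, 1, 0, 0, 32], [0, 0, 0, 1, 0, 0, 32]]]}}

```text
time: 24.15
position: [0.6587, 0.0016, 0.0595]
tool_rot: [1.21, 1.209, -1.209]
ft_force: [0.1, 0.6, -3.9]
grip_width: 0.427
```

>>> {"op": "servo_tool", "data": {"commands": [[[0, 0, 0, 0.7, 0, 0, 32], [0, 0, 0, 0.7, 0, 0, 32]]]}}

```text
time: 24.4
position: [0.6588, 0.0016, 0.0595]
tool_rot: [1.21, 1.208, -1.209]
ft_force: [-2.2, -0.6, 2.6]
grip_width: 0.425
```

Contact: the force went from −4 N to +2.6 N. Releasing.

>>> {"op": "servo_tool", "data": {"commands": [[[0, 0, 0, 0, 0, 0, 38], [0, 0, 0, 0, 0, 0, 44], [0, 0, 0, 0, 0, 0, 54], [0, 0, 0, 0, 0, 0, 70], [0, 0, 0, 0, 0, 0, 70]]]}}

```text
time: 25.02
position: [0.6586, 0.0017, 0.0585]
tool_rot: [1.21, 1.209, -1.209]
ft_force: [0.3, 0.4, 0.0]
grip_width: 0.749
```

>>> {"op": "servo_tool", "data": {"commands": [[[0, 0, 0, -20, 0, 0, 70], [0, 0, 0, -50, 0, 0, 75], [0, 0, 0, -90, 0, 0, 85], [0, 0, 0, -100, -10, 0, 87], [0, 0, 0, -100, -40, 0, 87]]]}}

```text
time: 25.65
position: [0.6193, 0.0021, 0.1603]
tool_rot: [1.211, 1.207, -1.207]
ft_force: [-0.7, 1.0, -0.6]
grip_width: 0.987
```

```bash
python3 - <<'E'
from h import *
w=vision.camera_info("wrist"); w["pose"]=np.load("w2.npy")
E
python3 - <<'E'
from look import *
w,im,o=look("w9",[.6587,.0016,.113])
# small weight from w7 pose: rebuild from z height rays using saved pixel
E
```

```text
25.65 [0.6193 0.0021 0.1603] [ 1.2114  1.2071 -1.2071] pred [289.113  171.9271]
```

>>> {"op": "servo_tool", "data": {"commands": [[[0, 0, 0, 0, -37, -47, 87], [0, 0, 0, 0, -74, -94, 87], [0, 0, 0, 0, -111, -141, 87], [0, 0, 0, 0, -148, -188, 87], [0, 0, 0, 0, -185, -235, 87]]]}}

```text
time: 26.32
position: [0.4318, 0.2378, 0.1586]
tool_rot: [1.209, 1.208, -1.21]
ft_force: [0.3, 1.3, 1.1]
grip_width: 1.0
```

>>> {"op": "servo_tool", "data": {"commands": [[[0, 0, 0, 0, -13, -16, 87], [0, 0, 0, 0, -13, -16, 87], [0, 0, 0, 0, -13, -16, 87]]]}}

```text
time: 26.7
position: [0.422, 0.2508, 0.1585]
tool_rot: [1.211, 1.207, -1.212]
ft_force: [0.8, -0.2, 0.2]
grip_width: 0.997
```

Run:
```python
from look import *
w,im,o=look("w10",[.4215,.2535,.031])
hsv=cv2.cvtColor(im,cv2.COLOR_RGB2HSV); m=((hsv[...,1]<60)&(hsv[...,2]>50)).astype(np.uint8); m[240:]=0
n,l,st,c=cv2.connectedComponentsWithStats(m)
for k in range(1,n):
    if 100<st[k,4]<5000: print(st[k],c[k])
print("foot pred",proj(w,(.4215,.2535,.001)),ctrl.get_state()["joint_positions"])
```

```text
26.7 [0.422  0.2508 0.1585] [ 1.2111  1.2069 -1.212 ] pred [284.7762 201.1516]
[538  13  22  32 614] [549.684   29.3599]
[274 184  21  25 398] [283.7538 196.4472]
foot pred [284.8933 193.6402] [ 0.3787  0.0987 -1.0041  1.8922  0.0897  1.1981 -2.2307]
```

>>> {"op": "servo_tool", "data": {"commands": [[[0, 0, 0, 35, -0.5, -3, 87], [0, 0, 0, 80, -0.5, -3, 75], [0, 0, 0, 125, -0.5, -3, 65], [0, 0, 0, 143, -0.5, -3, 55], [0, 0, 0, 146, -0.5, -3, 50]]]}}

```text
time: 27.38
position: [0.4203, 0.255, 0.012]
tool_rot: [1.209, 1.21, -1.212]
ft_force: [0.2, 0.5, 0.2]
grip_width: 0.633
```

>>> {"op": "servo_tool", "data": {"commands": [[[0, 0, 0, 4, 0, 0, 50], [0, 0, 0, 6, 0, 0, 45], [0, 0, 0, 7, 0, 0, 38], [0, 0, 0, 7, 0, 0, 32], [0, 0, 0, 7, 0, 0, 26]]]}}

```text
time: 28.0
position: [0.4203, 0.2558, 0.0058]
tool_rot: [1.21, 1.209, -1.209]
ft_force: [-0.1, -0.4, -0.2]
grip_width: 0.347
```

>>> {"op": "servo_tool", "data": {"commands": [[[0, 0, 0, 1.5, 0, 0, 24], [0, 0, 0, 1.5, 0, 0, 18], [0, 0, 0, 1.5, 0, 0, 12], [0, 0, 0, 1.5, 0, 0, 12], [0, 0, 0, 1.5, 0, 0, 12]]], "newtons": 15}}

```text
time: 28.62
position: [0.4201, 0.2558, 0.0041]
tool_rot: [1.209, 1.209, -1.21]
ft_force: [-0.3, 0.0, -1.0]
grip_width: 0.2
```

>>> {"op": "servo_tool", "data": {"commands": [[[0, 0, 0, 0, 0, 0, 12], [0, 0, 0, 0, 0, 0, 12]]]}}

```text
time: 28.88
position: [0.4202, 0.2558, 0.0041]
tool_rot: [1.209, 1.209, -1.21]
ft_force: [0.3, -0.3, -0.4]
grip_width: 0.198
```

>>> {"op": "servo_tool", "data": {"commands": [[[0, 0, 0, -15, 0, 0, 12], [0, 0, 0, -55, 0, 0, 12], [0, 0, 0, -105, 0, 0, 12], [0, 0, 0, -145, 10, 20, 12], [0, 0, 0, -155, 30, 60, 12]]]}}

```text
time: 29.5
position: [0.4515, 0.1982, 0.1633]
tool_rot: [1.21, 1.207, -1.2]
ft_force: [1.5, -0.5, -0.8]
grip_width: 0.201
```

>>> {"op": "servo_tool", "data": {"commands": [[[0, 0, 0, 0, 26, 53, 12], [0, 0, 0, 0, 53, 106, 12], [0, 0, 0, 0, 79, 159, 12], [0, 0, 0, 0, 106, 212, 12], [0, 0, 0, 0, 132, 265, 12]]]}}

```text
time: 30.12
position: [0.583, -0.0709, 0.1605]
tool_rot: [1.21, 1.208, -1.208]
ft_force: [0.9, 0.1, -0.9]
grip_width: 0.2
```

>>> {"op": "servo_tool", "data": {"commands": [[[0, 0, 0, 0, 26, 52, 12], [0, 0, 0, 0, 52, 104, 12], [0, 0, 0, 0, 74, 148, 12], [0, 0, 0, 0, 74, 148, 12], [0, 0, 0, 0, 74, 148, 12]]]}}

```text
time: 30.75
position: [0.656, -0.2164, 0.1597]
tool_rot: [1.211, 1.21, -1.208]
ft_force: [0.3, 0.4, -0.3]
grip_width: 0.198
```

Run:
```python
from look import *
p=[.6555,-.2175,.05]
w,im,(u0,v0)=look("w11",p)
g=cv2.GaussianBlur(cv2.cvtColor(im,cv2.COLOR_RGB2GRAY),(3,3),0)
c=proj(w,p).astype(int); print(g[c[1]-70:c[1]+30:4,c[0]-40], "row",g[c[1]-20,c[0]-75:c[0]+75:3])
print(ctrl.get_state()["grip_width"])
```

```text
30.75 [ 0.656  -0.2164  0.1597] [ 1.2105  1.21   -1.2082] pred [289.4223 206.349 ]
[ 77  81  79  80  80  79  80  80  79  79  81  82 101 102 101 105 105 103
 157 175 176 178 187 180 151] row [134 132 133 132 102  78  79  80  78  77  80  96 103 104 103 104 103 104
 104 104 104 104 105 104 124 134 133 134 134 135 128 104 105 104 105 104
 104 104 103  84  79  81  95 100 102 101 102 101 102 101]
0.19838642333808604
```

View pics/w11.png

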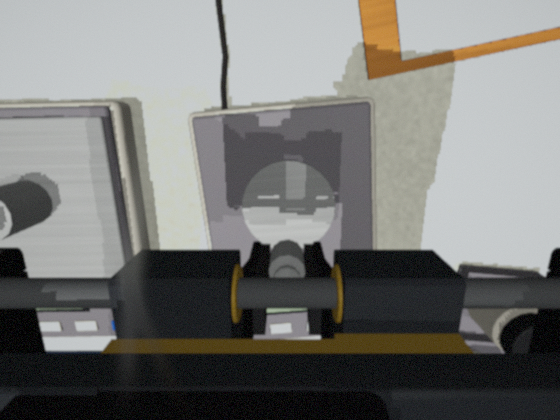

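Pan circle centre is (289,206), exactly as predicted. Lowering.

>>> {"op": "servo_tool", "data": {"commands": [[[0, 0, 0, 30, -1.5, 1, 12], [0, 0, 0, 65, -1.5, 1, 12], [0, 0, 0, 92, -1.5, 1, 12], [0, 0, 0, 101, -1.5, 1, 12], [0, 0, 0, 102, -1.5, 1, 12]]]}}

```text
time: 31.42
position: [0.6546, -0.2174, 0.0578]
tool_rot: [1.209, 1.209, -1.208]
ft_force: [-0.2, -0.3, -0.9]
grip_width: 0.197
```

>>> {"op": "servo_tool", "data": {"commands": [[[0, 0, 0, 1, 0, 0, 12], [0, 0, 0, 2, 0, 0, 12], [0, 0, 0, 2, 0, 0, 12]]]}}

```text
time: 31.8
position: [0.6547, -0.2185, 0.0558]
tool_rot: [1.21, 1.208, -1.209]
ft_force: [0.1, -1.1, -0.5]
grip_width: 0.202
```

>>> {"op": "servo_tool", "data": {"commands": [[[0, 0, 0, 1, 0, 0, 12], [0, 0, 0, 1, 0, 0, 12]]]}}

```text
time: 32.05
position: [0.6544, -0.2184, 0.0541]
tool_rot: [1.209, 1.209, -1.21]
ft_force: [0.4, 0.8, -0.5]
grip_width: 0.204
```

>>> {"op": "servo_tool", "data": {"commands": [[[0, 0, 0, 0.7, 0, 0, 12], [0, 0, 0, 0.7, 0, 0, 12]]]}}

```text
time: 32.3
position: [0.6545, -0.2184, 0.054]
tool_rot: [1.209, 1.209, -1.21]
ft_force: [-1.8, 0.8, 4.2]
grip_width: 0.202
```

Contact. Release, lift and retreat to the side.

>>> {"op": "servo_tool", "data": {"commands": [[[0, 0, 0, 0, 0, 0, 18], [0, 0, 0, 0, 0, 0, 23], [0, 0, 0, 0, 0, 0, 32], [0, 0, 0, 0, 0, 0, 48], [0, 0, 0, 0, 0, 0, 48]]]}}

```text
time: 32.92
position: [0.6544, -0.2183, 0.0533]
tool_rot: [1.209, 1.209, -1.21]
ft_force: [0.3, 0.7, 0.6]
grip_width: 0.499
```

>>> {"op": "servo_tool", "data": {"commands": [[[0, 0, 0, -20, 0, 0, 50], [0, 0, 0, -60, 0, 0, 60], [0, 0, 0, -110, 0, 0, 70], [0, 0, 0, -150, 0, 10, 87], [0, 0, 0, -160, -40, 50, 87]]]}}

```text
time: 33.55
position: [0.6188, -0.2639, 0.2192]
tool_rot: [1.208, 1.206, -1.196]
ft_force: [0.8, -0.2, -0.8]
grip_width: 0.935
```

>>> {"op": "servo_tool", "data": {"commands": [[[0, 0, 0, 0, -50, 35, 87], [0, 0, 0, 0, -100, 70, 87], [0, 0, 0, 0, -150, 105, 87], [0, 0, 0, 0, -200, 140, 87], [0, 0, 0, 0, -240, 175, 87]]]}}

```text
time: 34.17
position: [0.3725, -0.4445, 0.2155]
tool_rot: [1.208, 1.206, -1.211]
ft_force: [0.2, -1.2, -0.1]
grip_width: 1.005
```

Run:
```python
from h import *
s=ctrl.get_state(); print(s["time"],s["position"],s["ft_force"])
t=vision.camera_info("top"); sd=vision.camera_info("side")
im=vision.get_image("top")[:,:,::-1]; cv2.imwrite("pics/tf.png",im); i2=vision.get_image("side")[:,:,::-1]; cv2.imwrite("pics/sf.png",i2)
a=cv2.resize(im[125:275,160:460],(800,400),interpolation=cv2.INTER_CUBIC)
b=cv2.resize(i2[130:330,110:380],(270,200)); 
cv2.imwrite("pics/final_top.png",a); cv2.imwrite("pics/final_side.png",cv2.resize(i2[130:330,110:380],(800,593),interpolation=cv2.INTER_CUBIC))
g=cv2.GaussianBlur(cv2.cvtColor(im,cv2.COLOR_BGR2GRAY),(3,3),0)
def blob(m,x0,y0,x1,y1):
    k=np.zeros_like(g); k[y0:y1,x0:x1]=m[y0:y1,x0:x1]; n,l,st,c=cv2.connectedComponentsWithStats(k); j=1+np.argmax(st[1:,4]); return c[j],st[j]
for n,m,b,z in [("tin",g>75,(288,228,314,254),.022),("stored",g<45,(414,218,442,250),.078),("jar",g<45,(414,190,446,217),.078)]:
    c,st=blob(m.astype(np.uint8),*b); print(n,c,st,plane(t,c,z))
```

```text
34.175 [ 0.3725 -0.4445  0.2155] [ 0.2218 -1.1555 -0.1278]
tin [300.6917 240.419 ] [292 232  18  18 253] [ 0.431  -0.0739  0.022 ]
stored [427.7663 236.7753] [416 224  26  26 445] [ 0.4385 -0.4247  0.078 ]
jar [429.4521 201.7816] [421 193  18  18 261] [ 0.5364 -0.4326  0.078 ]
```

View pics/final_top.png

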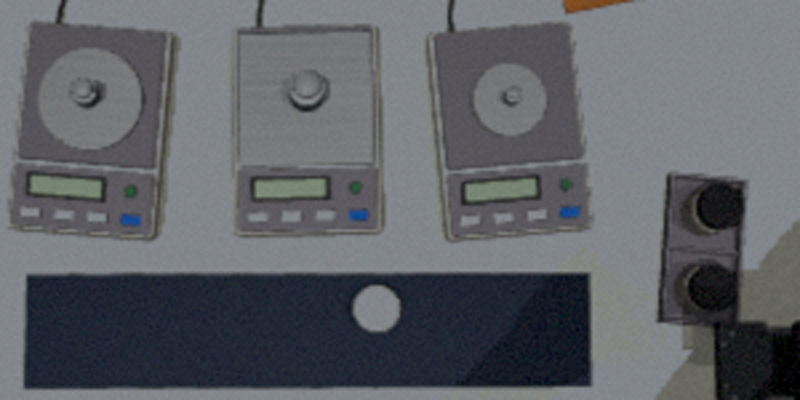

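View pics/final_side.png

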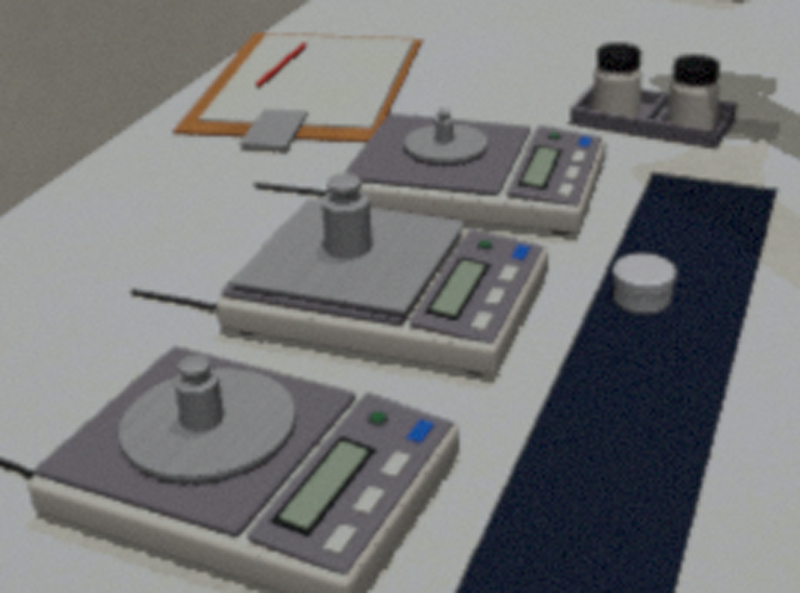

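```bash
python3 -c "
from bench import close_job; print(close_job())"
```

```text
the job is handed in; nothing more can be done
None
```

The job is handed in at about 34 s. The sample jar stands in the tray's empty bay, and the large, medium and small weights each stand in the middle of their own balance's pan.

**Weights:** the final top and side pictures show all three upright and centred to within a few mm. Each was lowered until a small contact force showed, then released.

**Sample jar:** it measures (0.536, −0.433), about 3 mm from the bay centre I had estimated.

**Bystanders:** the tin moved less than 1 mm. The stored jar's lid is within about 1 px of where it started, read by eye.

**Things that went wrong or disagreed:**
- My first move had its shifts in the wrong columns, so the tool dropped to about 17 mm above bare bench. It touched nothing, and I raised it before continuing.
- The last automatic reading of the stored jar was about 12 mm off, because its dark mask had merged with the black gripper beside it. I judged that jar from the picture instead.

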